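# Index the filling carousel by its handwheel

## Task

Bring the small open beaker on the filling carousel centrally under the spout by cranking the handwheel clockwise (seen from above): each full turn of the wheel moves the carousel clockwise by one of its eight places, so count the places from the beaker to the spout and give just that many full turns. Work it by the wheel's upright handle, do not touch the carousel disc or the beaker, and let go of the handle when done.

Things in the scene. Friction and masses are not known exactly. Their poses are not given: they have to be found in the camera images.
- handwheel (a joint): Angle of the handwheel in rad, 0 at the start, growing as it turns clockwise seen from above (about the vertical axis). 2 pi (6.28) is one full turn and moves the carousel 45 degrees, also clockwise: geared 8 to 1. A stop prevents turning it anticlockwise from the start (below -0.15) or beyond 5 turns. Friction is light (1 to 2 N at the handle) and it stays where it is left.
- wheel_axis (a point): Point on the handwheel's vertical axis, at the height of the middle of the handle's grip (119 mm above the worktop). The wheel is a steel three-spoke ring, 112 mm outside diameter, on the grey gearbox box at the right-hand end of the machine; top of its rim 86 mm above the worktop.
- handle_grip (a point): Middle of the black upright crank handle that stands on the rim of the handwheel, 50 mm from the wheel's axis: a round vertical grip of 18 mm diameter, reaching from 89 to 143 mm above the worktop; this point is at 119 mm. The grip spins freely on its own pin, so a gripper that holds it from above can go round the circle without turning.
- carousel: Flat round aluminium disc, 250 mm diameter, 12 mm thick, that turns about a vertical axis; origin on that axis at the disc's underside (28 mm above the worktop; the top is at 40 mm). Eight round places lie 45 degrees apart, on a circle of 90 mm radius; at the start one of them, empty, is exactly under the spout. Three low closed white tins (59 mm diameter, 22 mm high) stand on other places. Not to be touched.
- beaker: Small open translucent plastic beaker, 44 mm diameter, 58 mm high, standing loose and upright on one of the carousel's places, two or three places from the spout: a clockwise carousel carries it to the spout after as many places. Origin at the centre of its underside, z up. Not to be touched.
- spout_tip (a point): Lower end of the fixed filling spout under the steel hopper (74 mm diameter, top about 263 mm above the worktop) at the far side of the carousel, over the circle of places; this point is 125 mm above the worktop, 85 mm above the disc.

How it is judged:
By the outcome, as a careful person would: the job done as asked, in the order asked, and still so for the second after the job is handed in, with the robot touching nothing.
It also fails if it takes over 67 s, if anything falls off the work surface, if the arm or the gripper's body presses on something with over 40 N, if the wrist force passes 120 N, or if a joint passes its speed limit or range.

## Robot

A 6-joint arm with a two-finger parallel gripper is mounted at the origin on a cart in front of the work surface, level with it; the furniture and walls round the work are solid. World frame = base frame: x ahead of the robot, y to its left, z up, the work surface at z = 0. Lengths are in m, angles in rad, forces in N, time in s.
With the tool pointing down it reaches from about 0.375 to 0.9 m from the base axis. Payload 3.1 kg.
Tool frame: the origin (TCP) lies midway between the tips of the shut fingers; the grasp point (between the pads) lies 19 mm behind it; z points along the fingers, y is the line along which they close (so a half turn about z gives the same grasp; the last joint's range is limited). The gripper opens to 85 mm and grips with 20 to 120 N. Pads are 22 mm wide; open, the fingers measure 114 mm over their backs; the gripper's body (76 mm by 85 mm) begins 54 mm behind the grasp point. The pads swing forward as they close: fully open they stand 13 mm farther back than shut.
Start: joints at [-1.411, 0.527, 1.433, -0, 1.181, -0.178], TCP at [0.207, -0.59, 0.231] pointing down, gripper open.
Joint ranges: [-3.08, 3.08], [-0.75, 2.2], [0.22, 2.44], [-1.43, 4.57], [0, 2.65], [-2.85, 2.85]. Speed limits (rad/s): [2.79, 2.79, 3.14, 3.14, 3.14, 3.14].

## Interface

Orientations are given as a unit quaternion [x, y, z, w].
In Python, from station import manip gives the robot as it stands.
- The arm moves only by the tool step_arm, never from a script. Its argument "targets" is text: rows parted by semicolons, each of 4 numbers parted by spaces: the shift along the tool's x, y, z in mm, then the turn about the tool's z in degrees. A call has 1 to 12 rows; each row is the pose to reach, as a shift and turn from the pose commanded when the call began, along the tool's axes at that moment; what a row does not reach only later rows make up. A row lasts 1/10 s, in which the tool goes at most 50 mm and 8.59 degrees, less where a joint would pass 70% of its speed; a pose out of reach is approached as far as the arm can. A call with a gripper value outside its range is refused whole. "gripper" is the closure, from 0 (fully open) to 1 (shut), set as the call begins (left out, the last holds). The fingers move at their own pace and stop on an object; "squeeze" is the grip in N (left out, the last holds). Time passes only in rows, so rows that repeat a pose let the fingers close. It gives the time, the measured TCP pose, the force, the opening and the grip force at its end, in the units of the state.
- manip.sense(): the state, without advancing time (a new reading comes with each control period).
- manip.snapshot(name): name is "scene" or "top" or "wrist"; returns the picture (384x512x3 uint8, red, green, blue); there is no depth.
- manip.get_calibration(name): a dict with "fov_y" (degrees; the focal length in pixels is half the picture's height over the tangent of half this angle, whatever the lens; pixels are square), "cx", "cy" (the principal point, pixels), "extrinsics" (4x4, takes a point from camera to world coordinates); the wrist camera has in their place "tool_from_camera" (4x4, takes a point from camera to tool coordinates, whose origin is the TCP and whose axes are the flange's). Camera axes: x right, y down, z forward; pixel columns grow to the right and rows downward; lengths in m; the calibration is good to about 2 mm. A picture is of the moment at which its call begins: read the wrist's pose just before it. get_calibration takes no time and is no camera call.
- manip.sign_off(): hands the job in; it is judged then, once.
Trained networks look in the newest picture that a camera, given by its name, has taken for a name from the list of things; names that differ only in an ending like _2 or _b are one class to them, and where a whole thing is asked for, a point or a joint stands for the part that bears it (a point fixed in the world has none). Each returns a list of dicts, best first, with "p" (0 to 1); they miss things now and then, are a little off and sometimes report something else, mostly with a low value. They report only what shows in the picture. A call takes as long as a camera call.
- manip.recognise(camera, query): "position" ([column, row] in pixels, amid what is visible of it).
- manip.masks_of(camera, query): "pixels" (384x512 bool, what is visible of it) and "position" ([column, row] in pixels, amid what is visible of it).
- manip.mark_of(camera, query): "position" ([column, row] in pixels: a listed point, or the origin of a listed thing).
The state is a dict: "t": time; "q": joint angles; "qd": joint speeds; "tau": joint torques, N m; "tcp_pos": TCP position; "tool_rot": TCP orientation; "force": force on the tool from outside, world axes, zero at the start; "ft_torque": the same for the moment, N m; "finger_gap": opening from 0.0 (shut) to 1.0 (fully open); "gripper_force": force on a finger pad.
Only numpy, scipy, OpenCV 4.12 (cv2) and the standard library are available. Lean on these libraries where they do the work, as an engineer would, in place of code of your own. Each camera call takes 0.05 s, during which the arm holds its last target. There are 200 camera calls.

## Working session

There is one attempt and no reset: what is moved stays moved. The work goes in short steps, Python scripts to look and compute and a tool call to move; the robot and the scene stay as the last step left them, time stands still between calls to the robot, and variables do not carry over. Pictures are saved under pics/ and viewed, at most 10 in all, crops included, and the job is handed in when it is done.

Besides the shell and the picture viewer there is one more tool, called after ">>>" as name(argument=value, ...), one argument or row to a line, values as JSON. step_arm: Moves the arm, as the interface text tells. Its arguments: {"type":"object","properties":{"targets":{"type":"string"},"gripper":{"type":"number"},"squeeze":{"type":"number"}},"required":["targets"]}

```bash
mkdir -p pics
cat > h.py <<'E'
import numpy as np, cv2
from station import manip
from scipy.spatial.transform import Rotation as R
def cam(name):
    c=manip.get_calibration(name); f=192/np.tan(np.radians(c['fov_y'])/2)
    if 'extrinsics' in c: T=np.array(c['extrinsics'])
    else:
        s=manip.sense(); W=np.eye(4); W[:3,:3]=R.from_quat(s['tool_rot']).as_matrix(); W[:3,3]=s['tcp_pos']
        T=W@np.array(c['tool_from_camera'])
    return f,c['cx'],c['cy'],T
def at_z(C,uv,z):
    f,cx,cy,T=C; d=T[:3,:3]@np.array([(uv[0]-cx)/f,(uv[1]-cy)/f,1]); o=T[:3,3]
    return o+d*(z-o[2])/d[2]
def snap(name,fn=None):
    C=cam(name); im=np.array(manip.snapshot(name))
    if fn: cv2.imwrite('pics/'+fn,im[:,:,::-1])
    return C,im
E
python3 - <<'E'
from h import *
Z=dict(wheel_axis=.119,handle_grip=.119,carousel=.028,beaker=.040,spout_tip=.125)
s=manip.sense();print(s['tcp_pos'],s['tool_rot'],s['t'])
for n in ('scene','top'):
    C,im=snap(n,n+'1.png'); print(n,C[3][:3,3])
    for k,z in Z.items():
        for r in manip.mark_of(n,k)[:2]: print(k,round(r['p'],2),np.round(r['position'],1),np.round(at_z(C,r['position'],z),4))
im=np.hstack([cv2.imread('pics/scene1.png'),cv2.imread('pics/top1.png')])
E
```

```text
[ 0.20705301 -0.58894115  0.23031998] [ 9.85769537e-01  1.68098766e-01  1.60052152e-05 -1.10654738e-03] 0.0
scene [0.01942053 0.69819461 0.71149136]
wheel_axis 0.84 [274.5 162.7] [0.586  0.0765 0.119 ]
handle_grip 0.44 [287.5 167.5] [0.5533 0.0701 0.119 ]
handle_grip 0.33 [275.4 162.9] [0.5841 0.0757 0.119 ]
carousel 0.97 [204.9 257. ] [0.5495 0.3187 0.028 ]
beaker 0.81 [171.2 277.7] [0.5451 0.4046 0.04  ]
spout_tip 0.68 [166.4 200.9] [0.645  0.3277 0.125 ]
top [0.40344398 0.22111063 0.96302517]
wheel_axis 0.65 [336.7 180.7] [0.5716 0.0834 0.119 ]
handle_grip 0.58 [341.2 201.3] [0.5318 0.075  0.119 ]
carousel 0.83 [215.8 195. ] [0.5526 0.3241 0.028 ]
beaker 0.63 [175.6 198.8] [0.5406 0.4061 0.04  ]
spout_tip 0.63 [212.7 142.1] [0.6405 0.3239 0.125 ]
```

View pics/scene1.png

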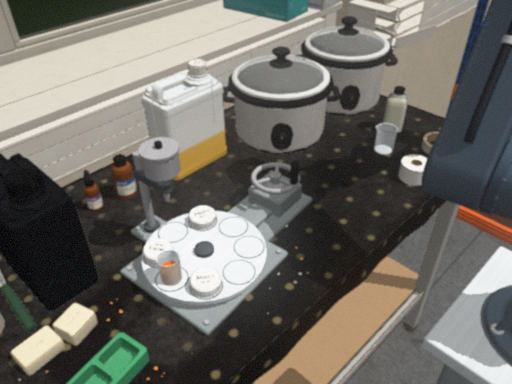

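View pics/top1.png

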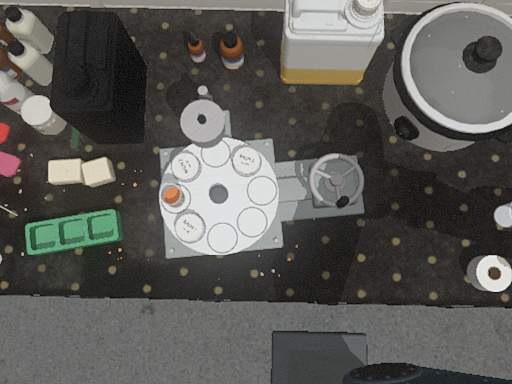

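The beaker (scene 168,268; top 173,197) is two places anticlockwise from the spout: spout place (216,152), then a tin at (186,166), then the beaker. That means 2 turns. The handle's top is at about (343,201) in the top view, near the front of the wheel. I'll move above it for a wrist view.

>>> step_arm(
  targets="0 0 -70 0;0 0 -70 0;492 -526 -70 0;492 -526 -70 0;492 -526 -70 0;492 -526 -70 0;492 -526 -70 0;492 -526 -70 0;492 -526 -70 0;492 -526 -70 0;492 -526 -70 0;492 -526 -70 0",
  gripper=0,
)

```text
t: 1.8
tcp_pos: [0.4089, -0.1301, 0.3017]
tool_rot: [0.986, 0.168, 0.001, 0.0]
force: [1.0, 0.0, -0.1]
finger_gap: 1.003
gripper_force: 0.0
```

>>> step_arm(
  targets="0 0 0 0",
)

```text
t: 1.9
tcp_pos: [0.4093, -0.1262, 0.3016]
tool_rot: [0.985, 0.172, 0.001, -0.001]
force: [-0.6, -0.2, -0.3]
finger_gap: 1.0
gripper_force: 0.0
```

>>> step_arm(
  targets="151 -159 0 0;151 -159 0 0;151 -159 0 0;151 -159 0 0;151 -159 0 0;151 -159 0 0;151 -159 0 0;151 -159 0 0",
)

```text
t: 2.7
tcp_pos: [0.4977, 0.0667, 0.3012]
tool_rot: [0.986, 0.167, -0.0, 0.0]
force: [-0.5, 0.0, -0.1]
finger_gap: 1.003
gripper_force: 0.0
```

Run:
```python
from h import *
s=manip.sense();print(s['tcp_pos'],s['tool_rot'],s['t'],s['q'])
C,im=snap('wrist','w1.png'); print(C[3])
for k,z in dict(wheel_axis=.119,handle_grip=.119).items():
    for r in manip.mark_of('wrist',k)[:2]: print(k,round(r['p'],2),np.round(r['position'],1),np.round(at_z(C,r['position'],z),4))
```

```text
[0.49773505 0.06670839 0.30124368] [ 9.85910060e-01  1.67275771e-01 -3.47029802e-04  2.21562591e-04] 2.7 [-8.92778833e-02  2.77872448e-01  1.64355036e+00 -6.44254186e-04
  1.22072833e+00  1.14560783e+00]
[[ 3.30029640e-01 -8.97199312e-01 -2.93451583e-01  5.73261298e-01]
 [-9.43970521e-01 -3.13577166e-01 -1.02902948e-01  9.38583596e-02]
 [ 3.04738247e-04  3.10970667e-01 -9.50419461e-01  4.45453979e-01]
 [ 0.00000000e+00  0.00000000e+00  0.00000000e+00  1.00000000e+00]]
wheel_axis 0.71 [273.6  75.4] [0.5857 0.0785 0.119 ]
handle_grip 0.89 [257.9 131.9] [0.5334 0.075  0.119 ]
```

View pics/w1.png

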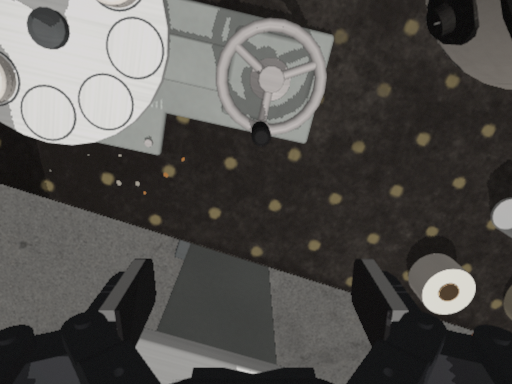

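The wrist view shows the wheel ring centred at about (271,76) and the black handle at about (261,133). Next I'll refine the axis from the ring and combine the views.

```bash
python3 - <<'E'
from h import *
from scipy.optimize import least_squares
im=cv2.imread('pics/w1.png'); C=cam('wrist')
hsv=cv2.cvtColor(im,cv2.COLOR_BGR2HSV)
print('outer pts')
for p in [(217,77),(326,77),(271.5,19),(271,132)]: 
    print(at_z(C,p,.08)[:2], at_z(C,p,.086)[:2])
a=at_z(C,(271.5,76),.082);print('axis',a)
for r in manip.masks_of('wrist','handle_grip')[:1]:
    ys,xs=np.where(r['pixels']);print(r['p'],len(xs),xs.min(),xs.max(),ys.min(),ys.max(),r['position'])
    for z in (.116,.119,.143): print(z,at_z(C,(xs.mean(),ys.mean()),z))
    for z in (.089,.143): print(z,at_z(C,(xs.mean(),ys.max()),z),at_z(C,(xs.mean(),ys.min()),z))
def near(m): return m
for r in manip.masks_of('wrist','handwheel')[:1]:
    m=r['pixels'].astype(np.uint8); c=max(cv2.findContours(m,0,1)[0],key=cv2.contourArea)
    print(r['p'],cv2.fitEllipse(c))
    P=np.array([at_z(C,q,.082)[:2] for q in c[:,0,:]])
    f=lambda v:np.hypot(P[:,0]-v[0],P[:,1]-v[1])-v[2]
    print(least_squares(f,[.575,.08,.056],loss='soft_l1',f_scale=.001).x)
print(at_z(C,(261,127),.143),at_z(C,(261,131),.143))
E
python3 -c "
import cv2;a=cv2.imread('pics/w1.png')[10:160,190:350];cv2.imwrite('pics/w1c.png',cv2.resize(a,None,fx=5,fy=4,interpolation=2)[:600])"
```

```text
outer pts
[0.56717387 0.13037623] [0.56727525 0.12977799]
[0.60352731 0.02625281] [0.6030322  0.02736304]
[0.63495181 0.09656944] [0.63394108 0.0965259 ]
[0.5333485  0.05974455] [0.53400489 0.06030525]
axis [0.58617666 0.07872938 0.082     ]
0.78 350 252 269 122 145 [261.1, 132.6]
0.116 [0.53267133 0.07208299 0.116     ]
0.119 [0.53304153 0.07228167 0.119     ]
0.143 [0.53600312 0.07387112 0.143     ]
0.089 [0.51803214 0.06626088 0.089     ] [0.54035974 0.07422638 0.089     ]
0.143 [0.52640766 0.07044788 0.143     ] [0.54535485 0.07720741 0.143     ]
0.94 ((270.6844177246094, 77.17726135253906), (108.86872100830078, 121.33087158203125), 8.274747848510742)
[0.58332201 0.07839342 0.05558306]
[0.5414318  0.07539109 0.143     ] [0.53816405 0.0742238  0.143     ]
```

View pics/w1c.png

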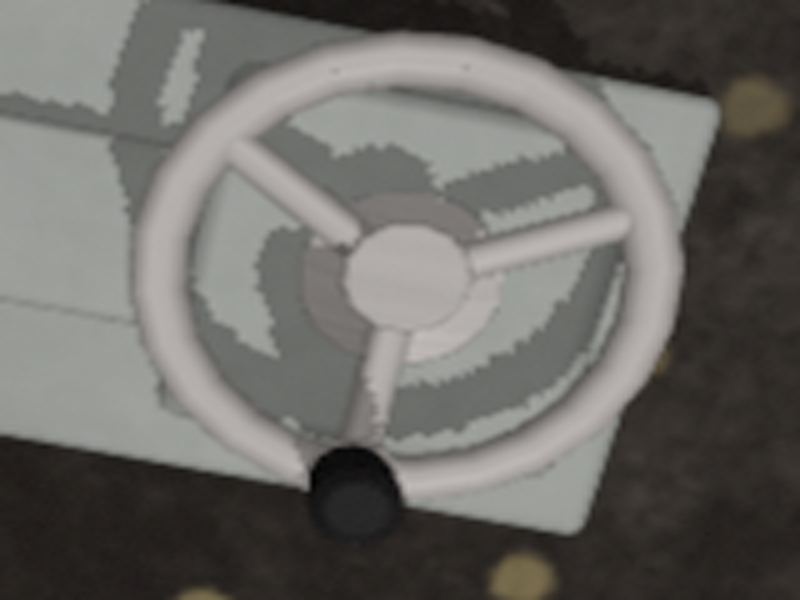

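The measurements agree: handle at (0.534, 0.073), axis at (0.584, 0.0786), radius 50 mm as specified. I'll move over the handle, descend and grip.

>>> step_arm(
  targets="36 6 0 0;36 6 40 0;36 6 80 0;36 6 110 0;36 6 140 0;36 6 160 0;36 6 180 0;36 6 198 0;36 6 198 0;36 6 198 0",
)

```text
t: 3.95
tcp_pos: [0.5343, 0.0741, 0.1034]
tool_rot: [0.986, 0.168, -0.0, -0.0]
force: [0.2, 0.1, -0.4]
finger_gap: 1.002
gripper_force: 0.0
```

>>> step_arm(
  targets="0 0 0 0;0 0 0 0;0 0 0 0;0 0 0 0;0 0 0 0;0 0 0 0;0 0 0 0;0 0 0 0;0 0 0 0;0 0 0 0",
  gripper=1,
  squeeze=25,
)

```text
t: 4.95
tcp_pos: [0.5347, 0.0743, 0.1039]
tool_rot: [0.986, 0.168, 0.001, 0.0]
force: [0.0, -0.6, 6.7]
finger_gap: 0.202
gripper_force: 27.0
```

Run:
```python
from h import *
s=manip.sense();print(s['tcp_pos'],s['tool_rot'],s['t'],s['force'],s['finger_gap'])
C,im=snap('top','top2.png'); w,im=snap('wrist','w2.png')
h=np.array([.534,.0731]);ax=np.array([.584,.0786]); 
yaw=2*np.arctan2(s['tool_rot'][1],s['tool_rot'][0]); X=np.array([np.cos(yaw),np.sin(yaw)]);Y=np.array([X[1],-X[0]])
t0=np.array(s['tcp_pos'][:2]); v=h-ax; th0=np.arctan2(v[1],v[0]); print(yaw,np.degrees(th0),np.hypot(*v))
for n in range(3):
    r=[]
    for k in range(12*n+1,12*n+13):
        f=lambda k:.05*np.array([np.cos(th0-np.radians(10*k)),np.sin(th0-np.radians(10*k))])
        d=f(k)-f(12*n); r.append("%.1f %.1f 0 0"%(1e3*d@X,1e3*d@Y))
    print(";".join(r))
cv2.imwrite('pics/c2.png',cv2.resize(im[:,:,::-1],(640,480)))
```

```text
[0.53471487 0.07433387 0.10390434] [9.85768189e-01 1.68108720e-01 7.04637998e-04 2.00289385e-04] 4.95 [ 0.02277451 -0.61128698  6.66396832] 0.20150556808022982
0.33782163082234606 -173.72270151040243 0.05030159043211251
2.7 -8.3 0 0;6.8 -16.0 0 0;12.2 -22.8 0 0;18.7 -28.7 0 0;26.1 -33.3 0 0;34.1 -36.5 0 0;42.7 -38.3 0 0;51.4 -38.6 0 0;60.0 -37.4 0 0;68.3 -34.7 0 0;76.0 -30.6 0 0;82.9 -25.2 0 0
5.8 6.5 0 0;10.4 13.9 0 0;13.7 22.0 0 0;15.5 30.5 0 0;15.8 39.2 0 0;14.6 47.8 0 0;11.8 56.1 0 0;7.7 63.8 0 0;2.4 70.7 0 0;-4.1 76.5 0 0;-11.5 81.1 0 0;-19.6 84.4 0 0
-8.5 1.8 0 0;-17.2 2.1 0 0;-25.9 0.9 0 0;-34.2 -1.8 0 0;-41.8 -5.9 0 0;-48.7 -11.3 0 0;-54.5 -17.8 0 0;-59.1 -25.2 0 0;-62.4 -33.3 0 0;-64.2 -41.8 0 0;-64.5 -50.5 0 0;-63.3 -59.1 0 0
```

View pics/c2.png

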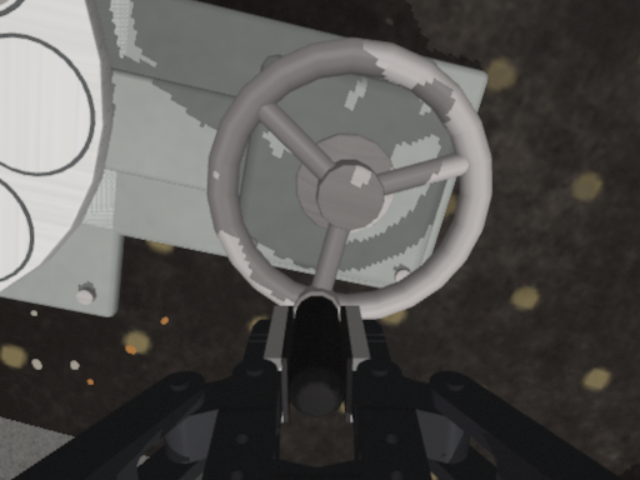

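The handle is held between the pads (gap 17 mm). I'll crank in thirds of a turn, starting with the first.

>>> step_arm(
  targets="2.7 -8.3 0 0;6.8 -16.0 0 0;12.2 -22.8 0 0;18.7 -28.7 0 0;26.1 -33.3 0 0;34.1 -36.5 0 0;42.7 -38.3 0 0;51.4 -38.6 0 0;60.0 -37.4 0 0;68.3 -34.7 0 0;76.0 -30.6 0 0;82.9 -25.2 0 0",
)

```text
t: 6.25
tcp_pos: [0.6031, 0.125, 0.1039]
tool_rot: [0.986, 0.169, -0.002, 0.001]
force: [-4.5, -4.9, 9.7]
finger_gap: 0.204
gripper_force: 27.6
```

>>> step_arm(
  targets="5.8 6.5 0 0;10.4 13.9 0 0;13.7 22.0 0 0;15.5 30.5 0 0;15.8 39.2 0 0;14.6 47.8 0 0;11.8 56.1 0 0;7.7 63.8 0 0;2.4 70.7 0 0;-4.1 76.5 0 0;-11.5 81.1 0 0;-19.6 84.4 0 0",
)

```text
t: 7.45
tcp_pos: [0.6151, 0.0388, 0.1039]
tool_rot: [0.986, 0.168, 0.002, 0.001]
force: [3.9, -1.0, 5.3]
finger_gap: 0.199
gripper_force: 27.1
```

>>> step_arm(
  targets="-8.5 1.8 0 0;-17.2 2.1 0 0;-25.9 0.9 0 0;-34.2 -1.8 0 0;-41.8 -5.9 0 0;-48.7 -11.3 0 0;-54.5 -17.8 0 0;-59.1 -25.2 0 0;-62.4 -33.3 0 0;-64.2 -41.8 0 0;-64.5 -50.5 0 0;-63.3 -59.1 0 0",
)

```text
t: 8.65
tcp_pos: [0.5347, 0.0742, 0.1039]
tool_rot: [0.986, 0.168, 0.001, 0.0]
force: [3.8, -2.1, 5.2]
finger_gap: 0.202
gripper_force: 27.2
```

Run:
```python
from h import *
print(manip.sense()['tcp_pos'])
for n in ('top','scene'):
    C,im=snap(n)
    for k,z in dict(beaker=.04,carousel=.028,handle_grip=.119).items():
        for r in manip.mark_of(n,k)[:1]: print(n,k,round(r['p'],2),np.round(at_z(C,r['position'],z),4))
```

```text
[0.53467014 0.07418434 0.10391581]
top beaker 0.64 [0.6035 0.3896 0.04  ]
top carousel 0.78 [0.5523 0.3173 0.028 ]
top handle_grip 0.58 [0.5886 0.3782 0.119 ]
scene beaker 0.74 [0.6172 0.3844 0.04  ]
scene carousel 0.87 [0.553  0.3117 0.028 ]
scene handle_grip 0.55 [0.5446 0.0622 0.119 ]
```

After one turn the beaker has moved one place, as expected. Now the second turn.

>>> step_arm(
  targets="2.7 -8.3 0 0;6.8 -16.0 0 0;12.2 -22.8 0 0;18.7 -28.7 0 0;26.1 -33.3 0 0;34.1 -36.5 0 0;42.7 -38.3 0 0;51.4 -38.6 0 0;60.0 -37.4 0 0;68.3 -34.7 0 0;76.0 -30.6 0 0;82.9 -25.2 0 0",
)

```text
t: 10.25
tcp_pos: [0.6025, 0.1252, 0.1039]
tool_rot: [0.986, 0.168, -0.002, 0.0]
force: [-1.6, -1.8, 10.0]
finger_gap: 0.204
gripper_force: 27.6
```

>>> step_arm(
  targets="5.8 6.5 0 0;10.4 13.9 0 0;13.7 22.0 0 0;15.5 30.5 0 0;15.8 39.2 0 0;14.6 47.8 0 0;11.8 56.1 0 0;7.7 63.8 0 0;2.4 70.7 0 0;-4.1 76.5 0 0;-11.5 81.1 0 0;-19.6 84.4 0 0",
)

```text
t: 11.45
tcp_pos: [0.6149, 0.0387, 0.1039]
tool_rot: [0.986, 0.168, 0.002, 0.001]
force: [3.4, -0.9, 6.5]
finger_gap: 0.201
gripper_force: 27.1
```

>>> step_arm(
  targets="-8.5 1.8 0 0;-17.2 2.1 0 0;-25.9 0.9 0 0;-34.2 -1.8 0 0;-41.8 -5.9 0 0;-48.7 -11.3 0 0;-54.5 -17.8 0 0;-59.1 -25.2 0 0;-62.4 -33.3 0 0;-64.2 -41.8 0 0;-64.5 -50.5 0 0;-63.3 -59.1 0 0",
)

```text
t: 12.65
tcp_pos: [0.5347, 0.0741, 0.1039]
tool_rot: [0.986, 0.168, 0.001, 0.0]
force: [3.8, -1.6, 5.2]
finger_gap: 0.199
gripper_force: 27.2
```

>>> step_arm(
  targets="0 0 0 0;0 0 0 0;0 0 0 0",
)

```text
t: 12.95
tcp_pos: [0.5346, 0.0747, 0.1039]
tool_rot: [0.986, 0.168, 0.001, -0.0]
force: [1.5, 0.7, 7.8]
finger_gap: 0.202
gripper_force: 27.3
```

Run:
```python
from h import *
print(manip.sense()['tcp_pos'])
for n in ('top','scene'):
    C,im=snap(n,n+'3.png')
    for k,z in dict(beaker=.04,carousel=.028,spout_tip=.125).items():
        for r in manip.mark_of(n,k)[:1]: print(n,k,round(r['p'],2),np.round(at_z(C,r['position'],z),4))
```

```text
[0.53463728 0.07474645 0.103896  ]
top beaker 0.79 [0.6344 0.3319 0.04  ]
top carousel 0.75 [0.5461 0.3202 0.028 ]
top spout_tip 0.89 [0.6372 0.3292 0.125 ]
scene beaker 0.79 [0.6387 0.3307 0.04  ]
scene carousel 0.72 [0.5564 0.3189 0.028 ]
scene spout_tip 0.89 [0.6403 0.3292 0.125 ]
```

View pics/scene3.png

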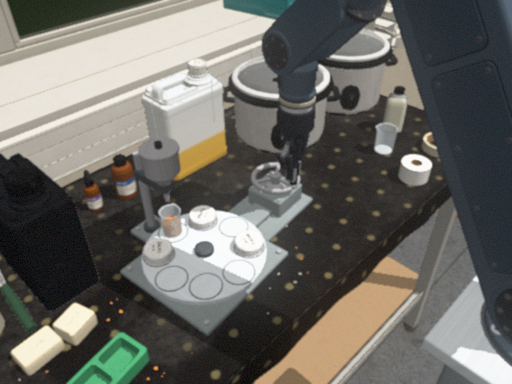

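The beaker (171,220) now stands under the spout (about 168,200), within 2–3 mm by measurement. Time to release and retreat upward.

>>> step_arm(
  targets="0 0 0 0;0 0 0 0;0 0 0 0;0 0 0 0;0 0 0 0;0 0 0 0;0 0 0 0;0 0 0 0;0 0 0 0;0 0 0 0",
  gripper=0,
)

```text
t: 14.35
tcp_pos: [0.5342, 0.0742, 0.1034]
tool_rot: [0.986, 0.168, 0.0, 0.0]
force: [0.2, -0.0, 0.6]
finger_gap: 1.001
gripper_force: 0.0
```

>>> step_arm(
  targets="0 0 -15 0;0 0 -40 0;0 0 -70 0;0 0 -110 0;0 0 -150 0;-36 -6 -198 0;-36 -6 -198 0;-36 -6 -198 0;-36 -6 -198 0;-36 -6 -198 0",
)

```text
t: 15.35
tcp_pos: [0.4979, 0.068, 0.2995]
tool_rot: [0.986, 0.168, -0.002, -0.0]
force: [-0.7, 0.7, 0.0]
finger_gap: 0.999
gripper_force: 0.0
```

Run:
```python
from h import *
print(manip.sense()['tcp_pos'])
C,im=snap('wrist','w4.png')
for k,z in dict(wheel_axis=.119,handle_grip=.119).items():
    for r in manip.mark_of('wrist',k)[:1]: print(k,round(r['p'],2),np.round(r['position'],1),np.round(at_z(C,r['position'],z),4))
for r in manip.masks_of('wrist','handle_grip')[:1]:
    ys,xs=np.where(r['pixels']);print(xs.min(),xs.max(),at_z(C,(xs.mean(),ys.mean()),.119))
C,im=snap('top','top4.png');cv2.imwrite('pics/top4c.png',cv2.resize(im[90:260,140:370,::-1],None,fx=3.4,fy=3.4))
for r in manip.mark_of('top','beaker')[:1]: print(at_z(C,r['position'],.04))
```

```text
[0.4979127  0.06797357 0.29951417]
wheel_axis 0.79 [275.5  76.4] [0.5851 0.0783 0.119 ]
handle_grip 0.63 [259.1 131.7] [0.5338 0.0756 0.119 ]
251 270 [0.53317247 0.07439616 0.119     ]
[0.6470806  0.32226745 0.04      ]
```

View pics/top4c.png

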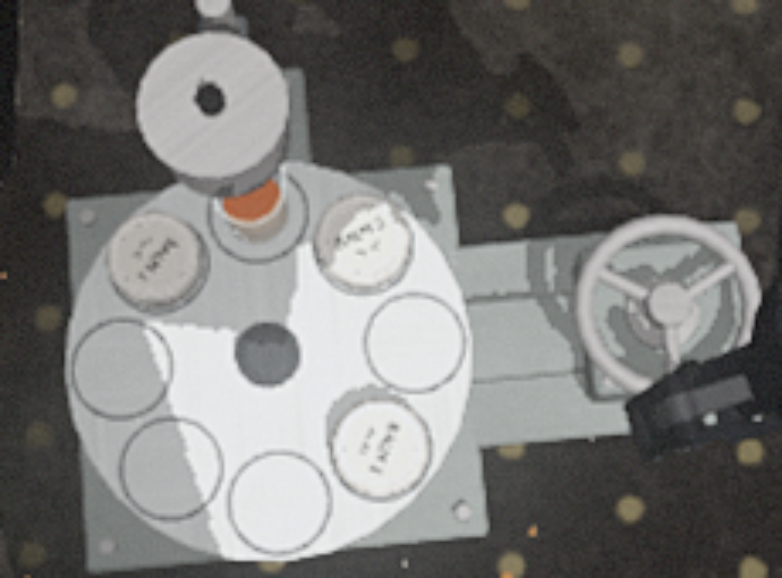

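The beaker stands under the hopper at crop (253,210). The handle is back where it started to within about 2 mm, and the gripper is clear of everything.

```bash
python3 -c "
from station import manip
print(manip.sign_off())"
```

```text
the job is handed in; nothing more can be done
None
```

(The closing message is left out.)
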